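# Lock the photometer well and hold the filter selector on its third click

### The job

On the white bench photometer, turn the dark knurled lock collar clockwise until its orange pointer is at the red locked mark, as far as it goes. Then turn the black filter selector clockwise from its home mark to the third click, without running on to the fourth, and keep it held there: it springs back if let go, so finish with the gripper still holding it on the third click. Leave the other things on and around the photometer where they are.

Things in the scene. Friction and masses are not known exactly. Their poses are not given: they have to be found in the camera images.
- photometer: White bench instrument, 200 (x) x 300 (y) x 75 mm high, fixed. Origin at the centre of its underside; x points to its back (away from the robot at yaw 0), y to its left, z up. On its flat top stand the lock collar, axis at x -20, y +75 mm, and the filter selector, axis at x -20, y -75 mm; both axes are vertical.
- collar (a joint): Turn of the lock collar about its vertical axis, rad: 0 fully open (pointer at the white mark), growing clockwise seen from above, 1.05 at the stop (pointer at the red locked mark). It starts somewhere from 0 to 0.3, and stays where it is left (friction about 0.12 N m).
- collar_grip (a point): Point on the collar's axis at grip height, 26 mm above the photometer's top. The collar is a dark knurled cylinder 52 mm across, 7 to 35 mm above that top, on a grey 70 mm flange that turns with it and bears the orange pointer; grip it across any diameter. The blue cap of the sample tube inside (19 mm wide) rises 13 mm above the collar. Its yaw turns with the collar.
- selector (a joint): Turn of the filter selector, rad: 0 at home (where it starts, at a stop, pointer at the white mark), growing clockwise seen from above. Clicks at 0.40, 0.80, 1.20 (third), 1.60 and 2.00, each with a yellow mark; end stop 2.10. A spring returns it home when let go. It takes 0.01 to 0.20 N m: resistance rises between clicks, drops just before each and rises as it passes.
- selector_grip (a point): Point on the selector's axis at grip height, 33 mm above the photometer's top. The grip is a black bar 46 long (along this point's x) x 14 wide (its y), from 9 to 45 mm above that top, on a grey disc 60 mm across. The point turns with it. A white pointer line lies on the bar's -x half; at home its axes are parallel to the photometer's, the pointer to the front.
- cuvette_tray: Bystander: clear open tray 45 x 60 x 18 mm, loose on the photometer's top near its back edge, in the middle. Origin at the centre of its underside.
- slide_box: Bystander: blue box 85 x 60 x 35 mm on the bench near the photometer. Origin at the centre of its underside.
- tube_rack: Bystander: white rack 70 x 220 x 68 mm full of capped tubes up to 104 mm high. Origin at the centre of its underside.
- sharps_bin: Bystander: yellow round bin 118 mm across, 124 mm high. Origin at the centre of its underside.
- reagent_bottle: Bystander: amber bottle 60 mm across, 130 mm high. Origin at the centre of its underside.
- beaker: Bystander: glass beaker 64 mm across, 70 mm high. Origin at the centre of its underside.
- wipes_pack: Bystander: green pack 120 x 80 x 30 mm. Origin at the centre of its underside.

How it is judged:
On the way, in this order (a step that is already met when the one before it is completed fails the run):
1. the lock collar is turned to its locked mark (value of joint collar above 0.97 rad), for 0.2 s.
2. the gripper holds the selector on the third click (value of joint selector between 1.07 and 1.33 rad and contact force between the fingers and selector above 1 N), for 0.3 s.
At the end, for the whole second after the job is handed in: The collar is at its locked mark (within 0.08 rad of the stop at 1.05); the selector stands still on the third click (1.20 rad, within 0.13 rad) with the gripper's fingers holding its bar (more than 1 N), and stays so through the last second. No bystander has been moved by more than 30 mm (all of step 2 and value of joint collar above 0.97 rad and velocity of joint selector between -0.1 and 0.1 rad/s); the arm keeps its last pose, push and grip.
It fails at once if the selector is turned on to the fourth click (value of joint selector above 1.5 rad).
It fails at once if a bystander is moved by more than 30 mm (distance of any of cuvette_tray, slide_box, tube_rack, sharps_bin, reagent_bottle, beaker, wipes_pack from where it was at the start of the episode above 0.03 m).
It also fails if it takes over 54 s, if anything falls off the work surface, if the arm or the gripper's body presses on something with over 40 N, if the wrist force passes 120 N, or if a joint passes its speed limit or range.

### The arm

A 7-joint arm with a two-finger parallel gripper is mounted at the origin on the work surface. World frame = base frame: x ahead of the robot, y to its left, z up, the work surface at z = 0. Lengths are in m, angles in rad, forces in N, time in s.
With the tool pointing down it reaches from about 0.4 to 0.85 m from the base axis. Payload 4.5 kg.
Tool frame: the origin (TCP) lies where the fingers leave the gripper's body, on its centre line; the fingertips stand 64 mm ahead of it and the grasp point (between the pads) lies 45 mm ahead of it; z points along the fingers, y is the direction in which the jaws open and shut (so a half turn about z gives the same grasp; the last joint's range is limited). The gripper opens to 88 mm and grips with 3 to 60 N. Pads are 18 mm wide; open, the fingers measure 123 mm over their backs; the gripper's body (75 mm by 187 mm) begins 45 mm behind the grasp point.
Start: joints at [-1.093, 0.689, -0.195, 1.565, 0.157, 0.902, -0.215], TCP at [0.268, 0.564, 0.303] pointing down, gripper open.
Joint ranges: [-3.01, 3.01], [-0.46, 2.08], [-1.47, 1.51], [0.13, 2.56], [-1, 4.14], [0.04, 2.09], [-2.66, 2.66]. Speed limits (rad/s): [2.57, 2.57, 3.14, 3.14, 3.14, 3.14, 3.14].

### API

Orientations are given as a unit quaternion [x, y, z, w].
In Python, from plant import monitor, snapshot, workorder, finder gives the robot as it stands.
- The arm moves only by the tool carry_out, never from a script. Its argument "motion" is one flat list of numbers, 6 for each row, row after row: the shift along the tool's x, y, z in cm, then the turn, a rotation vector about the tool's x, y, z in rad. In form: [x, y, z, rx, ry, rz, x, y, z, rx, ry, rz, ...]. A call has 1 to 8 rows; each row shifts and turns the commanded pose from where the row before left it, along the tool's axes as they then stand; what a row does not reach is not made up. A row lasts 1/8 s, in which the tool goes at most 62.5 mm and 10.7 degrees, less where a joint would pass 70% of its speed; a pose out of reach is approached as far as the arm can. A call with a gripper value outside its range is refused whole. "hand" is the finger opening in cm, from 0 to 8.81, set as the call begins (left out, the last holds). The fingers move at their own pace and stop on an object; "grip_force" is the grip in N (left out, the last holds). Time passes only in rows, so rows that do not move let the fingers close. It gives the time, the measured TCP pose, the force and the opening at its end, in the units of the state.
- monitor.get_state(): the state, without advancing time (a new reading comes with each control period).
- snapshot(name): name is "scene" or "top" or "wrist"; returns a dict with "frame" (420x560x3 uint8, red, green, blue), "range_z" (420x560 float32, m along the optical axis (not along the pixel's ray), 0 where there is no reading), "fx", "fy", "cx", "cy" (pixels), "D" ([k1, k2, p1, p2, k3] as OpenCV has them; the pictures are not rectified), "rvec" (rotation vector, rad) and "tvec" (3), from world to camera coordinates, as OpenCV has them; the wrist camera has in their place "hand_eye" (4x4, takes a point from camera to tool coordinates, whose origin is the TCP and whose axes are the flange's). Camera axes: x right, y down, z forward; pixel columns grow to the right and rows downward; lengths in m; the calibration is good to about 2 mm. A picture is of the moment at which its call begins: read the wrist's pose just before it.
- workorder.finish_job(): hands the job in, once; it reports no verdict.
Trained networks look in a picture, given as the dict that the camera call returned (one of the last four; its "shot" number tells which), for a name from the list of things; names that differ only in an ending like _2 or _b are one class to them, and where a whole thing is asked for, a point or a joint stands for the part that bears it (a point fixed in the world has none). Each returns a list of dicts, best first, with "p" (0 to 1); they miss things now and then, are a little off and sometimes report something else, mostly with a low value. They report only what shows in the picture. A call takes as long as a camera call.
- finder.masks_of(picture, thing): "pixels" (420x560 bool, what is visible of it) and "extent" ([left, top, right, bottom] in pixels, round what is visible of it).
The state is a dict: "clock": time; "q": joint angles; "qd": joint speeds; "joint_torque": joint torques, N m; "tool_pos": TCP position; "eef_rot": TCP orientation; "contact_force": force on the tool from outside, world axes, zero at the start; "moment": the same for the moment, N m; "opening": opening from 0.0 (shut) to 1.0 (fully open).
Only numpy, scipy, OpenCV 4.12 (cv2) and the standard library are available. Lean on these libraries where they do the work, as an engineer would, in place of code of your own. Each camera call takes 0.05 s, during which the arm holds its last target. There are 200 camera calls.

## Working session

There is one attempt and no reset: what is moved stays moved. The work goes in short steps, Python scripts to look and compute and a tool call to move; the robot and the scene stay as the last step left them, time stands still between calls to the robot, and variables do not carry over. Pictures are saved under pics/ and viewed, about 8 in all and at most 12, crops included, and the job is handed in when it is done.

Besides the shell and the picture viewer there is one more tool, called after ">>>" as a command line: name --argument value ..., lists and objects as JSON in quotes. carry_out: Moves the arm, as the interface text tells. Its arguments: {"type":"object","properties":{"motion":{"type":"array"},"hand":{"type":"number"},"grip_force":{"type":"number"}},"required":["motion"]}

```bash
ls; mkdir -p pics
cat > h.py <<'E'
import numpy as np, cv2
from scipy.spatial.transform import Rotation as R
from plant import monitor, snapshot, workorder, finder
def cloud(s, mask=None, st=None):
    """world points for pixels"""
    z=s["range_z"]; m=(z>0) if mask is None else (mask&(z>0))
    v,u=np.nonzero(m)
    K=np.array([[s["fx"],0,s["cx"]],[0,s["fy"],s["cy"]],[0,0,1.]])
    n=cv2.undistortPoints(np.stack([u,v],1).astype(float)[:,None],K,np.array(s["D"],float))[:,0]
    d=z[v,u]; P=np.c_[n*d[:,None],d]
    if "hand_eye" in s:
        H=np.array(s["hand_eye"]); P=P@H[:3,:3].T+H[:3,3]
        P=R.from_quat(st["eef_rot"]).apply(P)+st["tool_pos"]
    else:
        Rm=R.from_rotvec(np.ravel(s["rvec"])).as_matrix(); P=(P-np.ravel(s["tvec"]))@Rm
    return P,u,v
def save(s,name,crop=None,k=1):
    f=s["frame"][:,:,::-1]
    if crop: f=f[crop[1]:crop[3],crop[0]:crop[2]]
    cv2.imwrite("pics/"+name,cv2.resize(f,None,fx=k,fy=k,interpolation=cv2.INTER_CUBIC))
E
python3 - <<'E'
from h import *
st=monitor.get_state(); print(st)
a=snapshot("top");b=snapshot("scene")
cv2.imwrite("pics/a.png",cv2.resize(np.vstack([a["frame"],b["frame"]])[:,:,::-1],(400,600)))
save(a,"top.png")
for n in ["photometer","collar","selector","cuvette_tray","slide_box","tube_rack","sharps_bin","reagent_bottle","beaker","wipes_pack"]:
    for r in finder.masks_of(a,n)[:1]:
        P,u,v=cloud(a,r["pixels"]); print(n,round(r["p"],2),r["extent"],np.median(P,0).round(3),np.percentile(P,2,0).round(3),np.percentile(P,98,0).round(3))
E
```

```text
pics
{'clock': 0.0, 'q': array([-1.09321883,  0.68996784, -0.19452915,  1.56632513,  0.15731693,
        0.90251953, -0.21509208]), 'qd': array([-5.52815943e-04,  5.00495407e-04,  1.33938571e-03, -4.49042213e-04,
       -5.61845448e-04, -2.03684688e-03, -8.46423142e-05]), 'joint_torque': array([-2.17312436e-04, -5.27557504e+01, -1.26670003e+00, -1.53431386e+01,
       -5.26096125e-02,  6.63566592e-03,  1.56446572e-04]), 'tool_pos': array([0.26816062, 0.56398137, 0.30192543]), 'eef_rot': array([ 2.20017637e-01,  9.75495467e-01, -9.03031948e-04, -1.31928196e-04]), 'contact_force': array([ 0.0801484 ,  0.00482953, -0.04490636]), 'moment': array([ 0.0070093 , -0.00896496, -0.02859416]), 'opening': 1.0028524490050463}
photometer 0.67 [258.2, 134.4, 367.0, 207.1] [ 0.573 -0.086  0.076] [ 0.485 -0.234  0.068] [0.674 0.05  0.114]
collar 0.78 [274.1, 168.0, 299.8, 191.8] [ 0.559 -0.018  0.108] [ 0.532 -0.051  0.079] [0.592 0.013 0.114]
selector 0.78 [327.4, 166.2, 353.6, 189.1] [ 0.561 -0.162  0.085] [ 0.535 -0.193  0.076] [ 0.59  -0.142  0.122]
cuvette_tray 0.66 [307.2, 140.5, 327.4, 157.6] [ 0.646 -0.099  0.081] [ 0.621 -0.13   0.074] [ 0.667 -0.07   0.095]
slide_box 0.69 [427.0, 196.7, 481.6, 239.2] [ 0.445 -0.465  0.124] [ 0.394 -0.532  0.018] [ 0.496 -0.426  0.129]
tube_rack 0.91 [70.5, 167.6, 153.2, 197.8] [0.562 0.486 0.068] [0.526 0.39  0.002] [0.603 0.605 0.106]
sharps_bin 0.59 [425.2, 196.8, 480.6, 237.8] [ 0.445 -0.464  0.124] [ 0.394 -0.531  0.016] [ 0.496 -0.426  0.129]
reagent_bottle 0.64 [428.9, 150.7, 464.4, 179.9] [ 0.597 -0.47   0.087] [ 0.574 -0.5    0.002] [ 0.628 -0.455  0.132]
beaker 0.72 [133.9, 232.9, 157.6, 254.9] [0.385 0.417 0.039] [0.357 0.376 0.001] [0.414 0.435 0.072]
wipes_pack 0.59 [391.0, 232.9, 417.1, 271.9] [ 0.347 -0.355  0.03 ] [ 0.291 -0.397  0.016] [ 0.403 -0.318  0.035]
```

View pics/top.png

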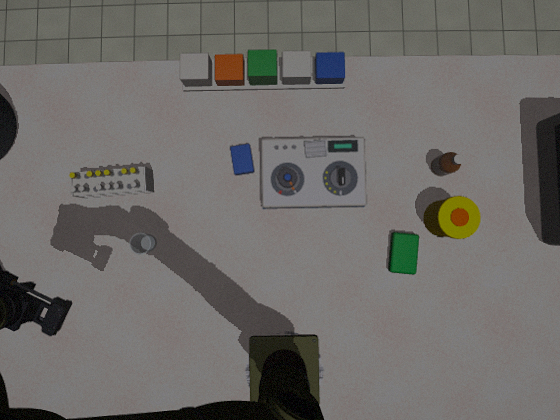

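View pics/a.png

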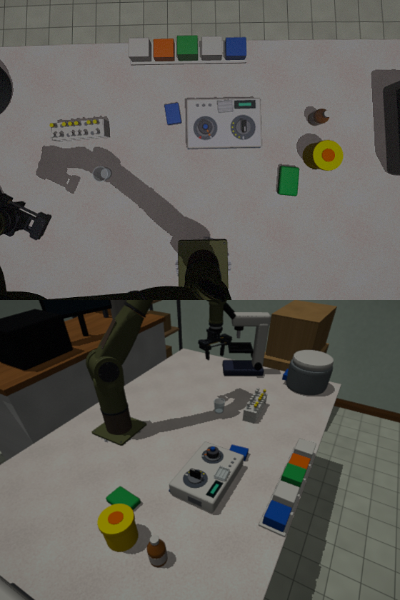

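Top view: photometer spans px (260,137)–(367,207), nearly square to the world. The collar is at (287,179), the selector at (341,178) and the tray at (316,148). Next I'll go above it for the wrist view.

>>> carry_out --motion '[-3.9,-3.3,0,0,0,0,-3.9,-3.3,0,0,0,0,-3.9,-3.3,0,0,0,0,-3.9,-3.3,0,0,0,0,-3.9,-3.3,0,0,0,0,-3.9,-3.3,0,0,0,0,-3.9,-3.3,0,0,0,0,-3.9,-3.3,0,0,0,0]'

```text
clock: 1.6
tool_pos: [0.4375, 0.1907, 0.303]
eef_rot: [0.22, 0.975, 0.0, 0.0]
contact_force: [1.1, 0.7, 0.7]
opening: 1.003
```

>>> carry_out --motion '[-3.9,-3.3,0,0,0,0,-3.9,-3.3,0,0,0,0,-3.9,-3.3,0,0,0,0,-3.9,-3.3,0,0,0,0,-3.9,-3.3,0,0,0,0,0,0,0,0,0,-0.15,0,0,0,0,0,-0.15,0,0,0,0,0,-0.14]'

```text
clock: 2.6
tool_pos: [0.5421, -0.0409, 0.3028]
eef_rot: [-0.0, 1.0, 0.0, 0.0]
contact_force: [-0.5, 0.2, -0.6]
opening: 0.999
```

>>> carry_out --motion '[0,0,0,0,0,0,0,0,0,0,0,0]'

```text
clock: 2.85
tool_pos: [0.5421, -0.0407, 0.3028]
eef_rot: [0.003, 1.0, 0.0, 0.0]
contact_force: [0.2, -0.7, -1.3]
opening: 1.0
```

Run:
```python
from h import *
st=monitor.get_state(); print(st["tool_pos"],st["q"].round(2),R.from_quat(st["eef_rot"]).as_matrix().round(3))
s=snapshot("wrist"); save(s,"w1.png"); np.savez("w1.npz",**{k:np.array(v) for k,v in s.items()},pos=st["tool_pos"],rot=st["eef_rot"])
for n in ["photometer","collar","selector","cuvette_tray"]:
    for r in finder.masks_of(s,n)[:1]:
        P,u,v=cloud(s,r["pixels"],st); print(n,round(r["p"],2),r["extent"],np.median(P,0).round(3),np.percentile(P,2,0).round(3),np.percentile(P,98,0).round(3))
        if n=="photometer":
            Q=P[abs(P[:,2]-np.median(P[:,2]))<.006]; print(cv2.minAreaRect(Q[:,:2].astype(np.float32)),len(Q))
        if n in("collar","selector"):
            zt=0.076+ (0.035 if n=="collar" else .045)
            Q=P[abs(P[:,2]-zt)<.004]; print(" top",len(Q),cv2.minAreaRect((Q[:,:2]*1000).astype(np.float32)),cv2.minEnclosingCircle((Q[:,:2]*1000).astype(np.float32)))
```

```text
[ 0.54207135 -0.04069567  0.3027507 ] [ 0.24  0.6  -0.4   1.81  0.32  0.8   1.24] [[-1.     0.006  0.   ]
 [ 0.006  1.     0.   ]
 [-0.     0.    -1.   ]]
photometer 0.59 [89.6, 137.0, 373.3, 286.9] [ 0.548 -0.078  0.076] [ 0.485 -0.233  0.071] [0.643 0.049 0.12 ]
((0.5673537254333496, -0.09234161674976349), (0.29796114563941956, 0.16902649402618408), 89.77597045898438) 29877
collar 0.7 [270.0, 181.3, 337.5, 244.0] [ 0.553 -0.02   0.11 ] [ 0.53  -0.049  0.077] [0.586 0.014 0.112]
 top 1793 ((562.5662231445312, -17.882854461669922), (51.274654388427734, 51.84513473510742), 89.47030639648438) ((562.647705078125, -17.97361183166504), 26.383207321166992)
selector 0.66 [134.7, 185.4, 192.2, 246.9] [ 0.559 -0.16   0.087] [ 0.536 -0.193  0.082] [ 0.587 -0.14   0.122]
 top 666 ((562.3657836914062, -166.8277130126953), (44.56076431274414, 14.221296310424805), 0.9222467541694641) ((562.3642578125, -166.7333984375), 22.562013626098633)
cuvette_tray 0.71 [197.0, 263.3, 252.2, 288.6] [ 0.634 -0.099  0.087] [ 0.623 -0.129  0.077] [ 0.642 -0.071  0.094]
```

View pics/w1.png

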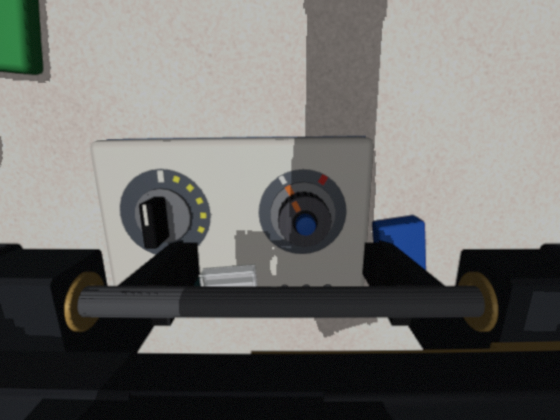

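The wrist view shows the collar at (302,212), pointer near (289,190), just past the white mark; red is at (323,181). The selector at (157,220) is at home. Fits agree with the 150 mm spacing and zero yaw: collar axis (0.5625,-0.018), selector axis (0.5624,-0.167).

>>> carry_out --motion '[-2.05,2.3,2,0,0,0,0,0,4,0,0,0,0,0,4,0,0,0,0,0,0,0,0,0]'

```text
clock: 3.6
tool_pos: [0.5609, -0.0178, 0.2005]
eef_rot: [0.002, 1.0, -0.0, -0.003]
contact_force: [0.3, -0.2, 0.4]
opening: 1.002
```

>>> carry_out --motion '[0,0,2,0,0,0,0,0,2,0,0,0,0,0,1.2,0,0,0,0,0,0,0,0,0]'

```text
clock: 4.1
tool_pos: [0.5628, -0.0177, 0.1511]
eef_rot: [0.002, 1.0, -0.0, 0.0]
contact_force: [-0.5, -0.2, 0.2]
opening: 0.995
```

>>> carry_out --motion '[0,0,0,0,0,0,0,0,0,0,0,0,0,0,0,0,0,0,0,0,0,0,0,0,0,0,0,0,0,0,0,0,0,0,0,0]' --hand 4.2 --grip_force 25

```text
clock: 4.85
tool_pos: [0.5627, -0.0176, 0.1509]
eef_rot: [0.002, 1.0, 0.0, 0.0]
contact_force: [0.0, 0.2, 2.9]
opening: 0.581
```

Run:
```python
from h import *
st=monitor.get_state(); print({k:np.round(v,3) for k,v in st.items()})
s=snapshot("wrist"); save(s,"w2.png")
```

```text
{'clock': np.float64(4.85), 'q': array([ 0.112,  0.842, -0.278,  1.868,  0.447,  0.493,  1.092]), 'qd': array([-0.001,  0.001,  0.001, -0.001,  0.001, -0.001,  0.001]), 'joint_torque': array([ 1.9900e-01, -5.0352e+01, -2.1290e+00, -8.2190e+00,  8.8000e-02,
       -7.0000e-03,  1.8000e-02]), 'tool_pos': array([ 0.563, -0.018,  0.151]), 'eef_rot': array([0.002, 1.   , 0.   , 0.   ]), 'contact_force': array([0.03 , 0.213, 2.897]), 'moment': array([ 0.091,  0.088, -0.003]), 'opening': np.float64(0.581)}
```

View pics/w2.png

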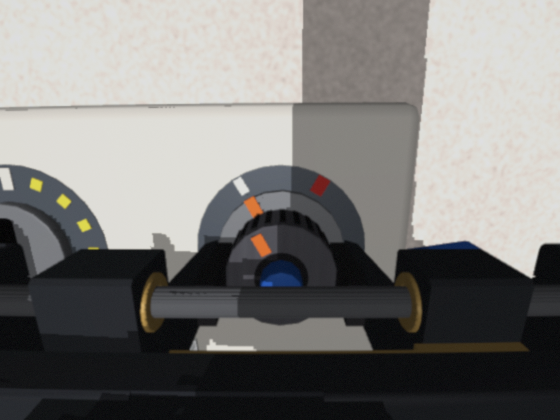

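The fingers hold the collar at 51 mm opening. The orange pointer at (253,207) is just clockwise of white (241,186), with red at (319,186). Turning clockwise now (+z).

>>> carry_out --motion '[0,0,0,0,0,0.12,0,0,0,0,0,0.12,0,0,0,0,0,0.12,0,0,0,0,0,0.12,0,0,0,0,0,0.12,0,0,0,0,0,0.12,0,0,0,0,0,0.1,0,0,0,0,0,0]'

```text
clock: 5.9
tool_pos: [0.5626, -0.0179, 0.1509]
eef_rot: [0.4, 0.916, -0.0, 0.0]
contact_force: [-1.3, 0.1, 4.5]
opening: 0.583
```

>>> carry_out --motion '[0,0,0,0,0,0.06,0,0,0,0,0,0.06,0,0,0,0,0,0,0,0,0,0,0,0]'

```text
clock: 6.4
tool_pos: [0.5625, -0.018, 0.1509]
eef_rot: [0.455, 0.89, -0.0, -0.0]
contact_force: [-2.0, -0.7, 5.4]
opening: 0.589
```

Run:
```python
from h import *
st=monitor.get_state(); print(st["moment"],st["contact_force"],R.from_quat(st["eef_rot"]).as_matrix().round(3)[:2],st["tool_pos"])
s=snapshot("wrist"); save(s,"w3.png")
```

```text
[-0.17606758  0.3106468  -0.15588945] [-1.95835311 -0.73995754  5.41521018] [[-0.585  0.811 -0.   ]
 [ 0.811  0.585 -0.   ]] [ 0.56253805 -0.01801157  0.15088999]
```

View pics/w3.png

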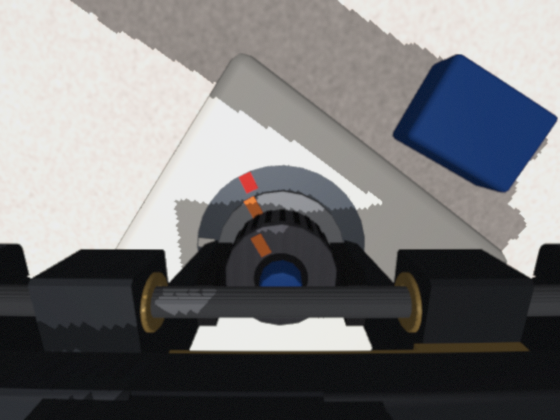

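The pointer (253,207) is still short of the red mark (249,182), and the moment of 0.16 N m is only friction. Turning further.

>>> carry_out --motion '[0,0,0,0,0,0.05,0,0,0,0,0,0.05,0,0,0,0,0,0]'

```text
clock: 6.82
tool_pos: [0.5626, -0.0181, 0.1509]
eef_rot: [0.498, 0.867, -0.0, 0.0]
contact_force: [-1.7, -0.9, 5.0]
opening: 0.581
```

```bash
python3 -c "
from h import *
st=monitor.get_state(); print(st['moment'],st['eef_rot'],st['contact_force'])"
```

```text
[-0.39185873  0.24064972  0.57946933] [ 4.97960403e-01  8.67199665e-01 -3.58021687e-04  2.23477815e-04] [-1.71273245 -0.88461211  4.97317539]
```

>>> carry_out --motion '[0,0,0,0,0,0.05,0,0,0,0,0,0.05,0,0,0,0,0,0]'

```text
clock: 7.2
tool_pos: [0.5625, -0.018, 0.1508]
eef_rot: [0.541, 0.841, -0.0, 0.0]
contact_force: [-1.0, -1.1, 5.2]
opening: 0.587
```

```bash
python3 -c "
from h import *
st=monitor.get_state(); print(st['moment'],st['eef_rot'],st['contact_force'])
s=snapshot('wrist'); save(s,'w4.png',(180,150,380,330),3)"
```

```text
[-0.33849642  0.23894984  0.52254295] [ 5.40984644e-01  8.41032401e-01 -3.30753108e-04  7.23372966e-05] [-1.03636203 -1.10037605  5.1539573 ]
```

View pics/w4.png

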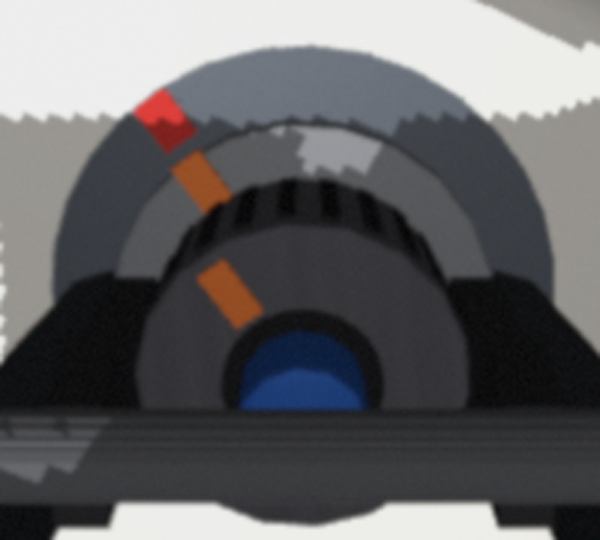

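At the stop: the pointer lines up with red (crop (165,120) and (200,180)), and the moment has saturated at about 0.55 N m with the grip slipping. Releasing and moving to the selector.

>>> carry_out --motion '[0,0,0,0,0,0,0,0,0,0,0,0,0,0,0,0,0,0,0,0,0,0,0,0,0,0,-3,0,0,0,0,0,-4,0,0,0,0,0,-3,0,0,0]' --hand 8.8

```text
clock: 8.12
tool_pos: [0.5628, -0.0177, 0.2522]
eef_rot: [0.541, 0.841, 0.0, 0.0]
contact_force: [0.4, -0.2, -0.2]
opening: 0.999
```

>>> carry_out --motion '[0,0,0,0,0,-0.15,0,0,0,0,0,-0.15,0,0,0,0,0,-0.15,0,0,0,0,0,-0.15,0,0,0,0,0,-0.15,0,0,0,0,0,-0.15,0,0,0,0,0,-0.15,0,0,0,0,0,-0.093]'

```text
clock: 9.12
tool_pos: [0.5625, -0.0179, 0.2506]
eef_rot: [-0.001, 1.0, 0.0, -0.0]
contact_force: [-0.6, 0.2, -0.4]
opening: 1.002
```

>>> carry_out --motion '[0,-5,0,0,0,0,0,-5,0,0,0,0,0,-4.9,0,0,0,0,0,0,0,0,0,0,0,0,0,0,0,0]'

```text
clock: 9.75
tool_pos: [0.5625, -0.1659, 0.2506]
eef_rot: [0.0, 1.0, 0.001, 0.0]
contact_force: [-0.6, 0.2, 0.1]
opening: 0.996
```

Run:
```python
from h import *
st=monitor.get_state(); print(st["tool_pos"],st["eef_rot"].round(3),st["q"].round(2),st["opening"])
s=snapshot("wrist"); save(s,"w5.png")
P,u,v=cloud(s,None,st)
for zt,c in((.12,(.5624,-.167)),(.11,(.5625,-.018))):
    Q=P[(abs(P[:,2]-zt)<.004)&(np.hypot(*(P[:,:2]-c).T)<.035)]; print(len(Q),cv2.minAreaRect((Q[:,:2]*1000).astype(np.float32)) if len(Q) else '')
```

```text
[ 0.56248115 -0.16593269  0.2506196 ] [0.    1.    0.001 0.   ] [ 0.42  0.72 -0.36  1.73  0.35  0.75  1.45] 0.9958689073175068
1056 ((562.8134155273438, -167.8953857421875), (45.31053161621094, 13.796560287475586), 0.28868547081947327)
2663 ((562.6345825195312, -18.78632926940918), (52.34223556518555, 51.82924270629883), 4.285533428192139)
```

View pics/w5.png

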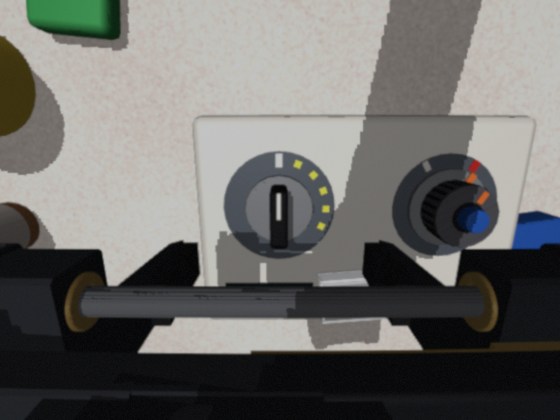

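The collar pointer (470,180) sits at red (476,166); the selector at (279,215) is still at home. Descending and gripping the bar.

>>> carry_out --motion '[0,-0.15,3,0,0,0,0,0,3,0,0,0,0,0,2.5,0,0,0,0,0,1.2,0,0,0,0,0,0,0,0,0]'

```text
clock: 10.42
tool_pos: [0.5625, -0.167, 0.1533]
eef_rot: [-0.001, 1.0, 0.0, -0.001]
contact_force: [0.6, 0.1, 0.6]
opening: 0.996
```

>>> carry_out --motion '[0,0,0,0,0,0,0,0,0,0,0,0,0,0,0,0,0,0,0,0,0,0,0,0,0,0,0,0,0,0,0,0,0,0,0,0,0,0,0,0,0,0,0,0,0,0,0,0]' --hand 0.5 --grip_force 40

```text
clock: 11.42
tool_pos: [0.5625, -0.1677, 0.1537]
eef_rot: [0.0, 1.0, 0.0, -0.0]
contact_force: [-0.7, 1.7, 0.0]
opening: 0.156
```

>>> carry_out --motion '[0,0,0,0,0,0.1,0,0,0,0,0,0.1,0,0,0,0,0,0.1,0,0,0,0,0,0.1,0,0,0,0,0,0.1,0,0,0,0,0,0.1,0,0,0,0,0,0]'

```text
clock: 12.3
tool_pos: [0.5626, -0.1675, 0.1537]
eef_rot: [0.295, 0.956, 0.0, -0.0]
contact_force: [0.4, 2.4, 0.1]
opening: 0.154
```

>>> carry_out --motion '[0,0,0,0,0,0.1,0,0,0,0,0,0.1,0,0,0,0,0,0.1,0,0,0,0,0,0.1,0,0,0,0,0,0.1,0,0,0,0,0,0.08,0,0,0,0,0,0,0,0,0,0,0,0]'

```text
clock: 13.3
tool_pos: [0.5627, -0.1675, 0.1537]
eef_rot: [0.556, 0.831, 0.0, -0.0]
contact_force: [-0.3, 3.1, 1.0]
opening: 0.153
```

Run:
```python
from h import *
st=monitor.get_state(); print({k:np.round(st[k],3) for k in("clock","tool_pos","eef_rot","moment","contact_force","opening")})
e=st["eef_rot"]; print("yaw",2*np.arctan2(e[0],e[1]))
s=snapshot("wrist"); save(s,"w6.png")
P,u,v=cloud(s,None,st)
Q=P[(abs(P[:,2]-.12)<.003)&(np.hypot(*(P[:,:2]-(.5626,-.1675)).T)<.026)]; print(len(Q),cv2.minAreaRect((Q[:,:2]*1000).astype(np.float32)) if len(Q)>3 else '')
```

```text
{'clock': np.float64(13.3), 'tool_pos': array([ 0.563, -0.167,  0.154]), 'eef_rot': array([ 0.556,  0.831,  0.   , -0.   ]), 'moment': array([ 0.513, -0.074,  0.05 ]), 'contact_force': array([-0.3  ,  3.081,  1.008]), 'opening': np.float64(0.153)}
yaw 1.1780246480799927
2348 ((558.612060546875, -167.07826232910156), (45.18368148803711, 38.70601272583008), 87.12438201904297)
```

View pics/w6.png

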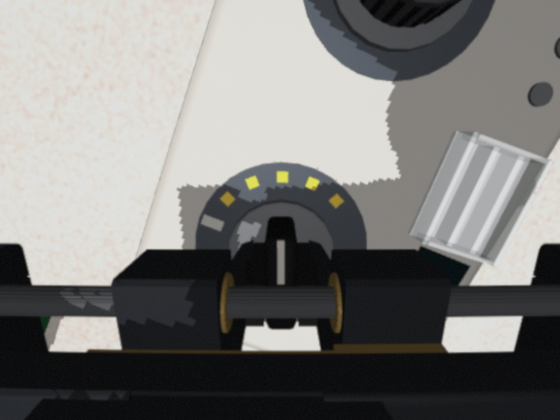

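The bar follows the gripper: its pointer line (280,250) points at the third yellow mark (282,177), with tool yaw 1.178. A last small trim, then hold.

>>> carry_out --motion '[0,0,0,0,0,0.02,0,0,0,0,0,0,0,0,0,0,0,0,0,0,0,0,0,0,0,0,0,0,0,0,0,0,0,0,0,0]'

```text
clock: 14.1
tool_pos: [0.5627, -0.1675, 0.1537]
eef_rot: [0.565, 0.825, 0.0, -0.0]
contact_force: [-0.6, 4.9, 0.5]
opening: 0.155
```

Run:
```python
from h import *
def col():
    s=snapshot("scene"); 
    f=s["frame"]; return s
st=monitor.get_state(); e=st["eef_rot"]; print("yaw",2*np.arctan2(e[0],e[1]),st["moment"],st["contact_force"],st["opening"],abs(st["qd"]).max())
t=snapshot("top"); P,u,v=cloud(t,None)
for n in ["cuvette_tray","slide_box"]:
    for r in finder.masks_of(t,n)[:2]: print(n,round(r["p"],2),np.round(r["extent"]))
save(t,"t2.png",(220,110,400,230),4)
```

```text
yaw 1.2000182632335281 [ 1.02744751 -0.12612021 -0.00839264] [-0.57285299  4.94769188  0.45076697] 0.1549336048637942 0.0015769483604157527
```

View pics/t2.png

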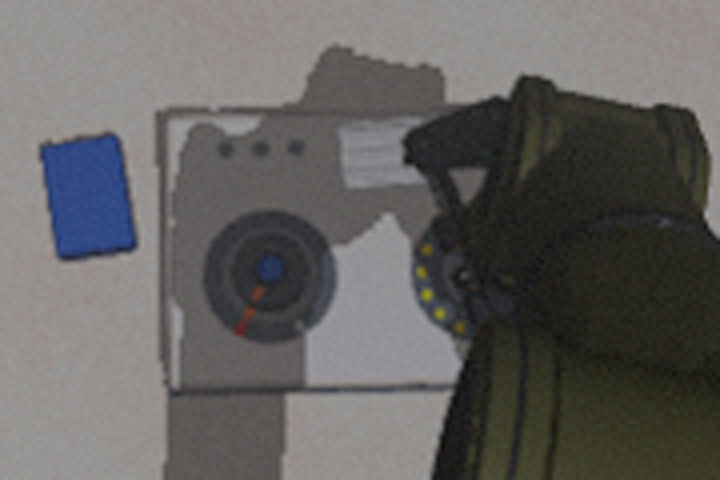

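The top view shows the collar pointer (258,290) in line with red (240,328), and the tray and slide box in place. The selector stands still at yaw 1.20, gripped at 13.6 mm. Handing in.

```bash
python3 -c "
from h import *
print(workorder.finish_job()); st=monitor.get_state(); e=st['eef_rot']; print(st['clock'],2*np.arctan2(e[0],e[1]),st['contact_force'],st['opening'])"
```

```text
the job is handed in; nothing more can be done
None
the job is handed in; nothing more can be done
```

The collar is locked and the selector is held on the third click. I handed the job in at about 14 s on the robot clock, with the gripper still holding the bar at 40 N.

- **Collar:** I turned it clockwise until the moment levelled off at about 0.55 N m and the grip began to slip. The close-up and the last top view both show the orange pointer in line with the red mark.
- **Selector:** I gripped it at home and turned it clockwise. The wrist view showed the bar's pointer on the third yellow mark at tool yaw 1.178. After a final 0.02 rad trim the yaw read 1.200 with the arm still. The fingers were 13.6 mm apart on the 14 mm bar.
- **Bystanders:** The tray and slide box look unmoved in the last top picture. The finder network returned nothing for either of them there, so that rests on sight alone. I did not re-measure the others, and the arm stayed well clear of them.
- **Unexplained:** The sideways force rose from 3 to 5 N during the final hold, and I did not find the cause. It is far below the limits.

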